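# Cover the milk pot and hold the thermometer probe in its guide

### The job

Put the lid on the milk pot rim-down, so that it sits flat and fully home, and let go of it. Then take the thermometer probe out of its stand by the head and lower its stem upright through the guide hole in the lid's knob without ever touching the lid or the pot, until the tip is about 25 mm above the pot's inner floor. Hold it there, upright and centred in the hole, and finish still holding it; do not shift the pot or disturb the jar, the salt pig or the sieve.

Things in the scene. Friction and masses are not known exactly. Their poses are not given: they have to be found in the camera images.
- pot: stainless steel milk pot, loose on the counter, 0.7 kg; outside diameter 110 mm, inside diameter 104 mm, 75 mm high, inner floor 5 mm above its underside. Origin: centre of the underside, z up; a black bar handle, top at 60 mm height, sticks out along its +x to 158 mm from the axis (away from the robot within 20 degrees)
- lid: steel lid, 160 g, starts rim-down on the counter. Under it a rim 96 mm outside diameter, 8 mm deep (goes inside the pot); plate 120 mm across, 4 mm thick; on top a wooden knob, 36 mm diameter, 30 mm tall, with a 20 mm round guide hole right through knob and plate. Origin: on the axis at the rim's lower edge, z up; plate underside at z 8 mm, knob z 12 to 42. Seated: origin 67 mm above the pot's
- bore_top (a point): centre of the upper mouth of the lid's guide hole (top of the knob); moves with the lid, z along the hole
- bore_bottom (a point): centre of the guide hole at the plate's underside, 34 mm below bore_top
- probe: thermometer probe, 90 g: black cylindrical head 28 mm in diameter, 40 mm tall, with a glass face on top; below it a straight steel stem 6 mm in diameter, 115 mm long. Origin: centre of the head's underside, z up along the axis. At the start the head stands on the stand's top, the stem hanging through the stand's hole
- probe_tip (a point): lower end of the probe's stem, 115 mm below the probe's origin on the axis
- stand: fixed white sheet-metal stand, base 90 x 90 mm, 125 mm tall; top plate 80 x 80 mm with a 16 mm hole in the middle; origin: centre of the underside
- jar: olive-green ceramic jar with flip-top wire seal, 86 mm across, 95 mm tall, loose; leave alone. Origin: centre of the underside
- saltpig: glass salt pig, 82 mm across, 72 mm tall, loose; leave alone. Origin: centre of the underside
- sieve: flat folded steel sieve, 74 mm across, with a spring clip on its 100 mm handle, lying on the counter; leave alone. Origin: under the middle of the mesh; handle along its -x
Mind the look-alikes: they are no part of the job. There is more than one size of the probe; the one meant has the size given above. What is shaped like the lid but pink is not meant.

How it is judged:
By the outcome, as a careful person would: the job done as asked, in the order asked, and still so for the second after the job is handed in, while the arm keeps its last pose, push and grip.
It also fails if it takes over 72 s, if anything falls off the work surface, if the arm or the gripper's body presses on something with over 40 N, if the wrist force passes 120 N, or if a joint passes its speed limit or range.

### The arm

A 6-joint arm with a two-finger parallel gripper is mounted at the origin on the work surface. World frame = base frame: x ahead of the robot, y to its left, z up, the work surface at z = 0. Lengths are in m, angles in degrees, forces in N, time in s.
With the tool pointing down it reaches from about 0.35 to 0.875 m from the base axis. Payload 4.2 kg.
Tool frame: the origin (TCP) lies between the finger pads; the fingertips stand 8 mm ahead of it and the grasp point (between the pads) lies 11 mm behind it; x points along the fingers, y is the direction in which the jaws open and shut, and the axes are right-handed (so a half turn about x gives the same grasp; the last joint's range is limited). The gripper opens to 87 mm and grips with 3 to 60 N. Pads are 19 mm wide; open, the fingers measure 117 mm over their backs; the gripper's body (75 mm by 190 mm) begins 51 mm behind the grasp point.
Start: joints at [-60.012, 22.042, 0.453, 0, -68.411, -14.817], TCP at [0.164, -0.603, 0.231] pointing down, gripper open.
Joint ranges: [-179.83, 179.83], [-69.29, 118.12], [-61.27, 80.66], [-181.25, 117.63], [-171.15, -9.14], [-177.46, 177.46]. Speed limits (degrees/s): [159.86, 159.86, 180, 180, 180, 180].

### API

Orientations are given as a 3x3 rotation matrix whose columns are the frame's x, y, z axes.
In Python, from station import r gives the robot as it stands. The module is installed in compiled form; this text tells all that it offers.
- The arm moves only by the tool move_arm, never from a script. Its argument "increments" is one flat list of numbers, 7 for each row, row after row: the turn, a rotation vector about the tool's x, y, z in degrees, then the shift along the tool's x, y, z in m, then the finger opening in m, from 0 to 0.087. A call has 1 to 12 rows; each row is the pose to reach, as a shift and turn from the pose commanded when the call began, along the tool's axes at that moment; what a row does not reach only later rows make up. A row lasts 1/12 s, in which the tool goes at most 41.7 mm and 7.16 degrees, less where a joint would pass 70% of its speed; a pose out of reach is approached as far as the arm can. A call with a gripper value outside its range is refused whole. The fingers move at their own pace and stop on an object; the grip force is fixed at half the most. Time passes only in rows, so rows that repeat a pose let the fingers close. It gives the time, the measured TCP pose, the force and the opening at its end, in the units of the state.
- r.sense(): the state, without advancing time (a new reading comes with each control period).
- r.capture(name): name is "scene" or "top" or "wrist"; returns the picture (420x560x3 uint8, red, green, blue); there is no depth.
- r.calibration(name): a dict with "fx", "fy", "cx", "cy" (pixels), "D" ([k1, k2, p1, p2, k3] as OpenCV has them; the pictures are not rectified), "rvec" (rotation vector, rad) and "tvec" (3), from world to camera coordinates, as OpenCV has them; the wrist camera has in their place "tool_from_camera" (4x4, takes a point from camera to tool coordinates, whose origin is the TCP and whose axes are the tool frame's). Camera axes: x right, y down, z forward; pixel columns grow to the right and rows downward; lengths in m; the calibration is good to about 2 mm. A picture is of the moment at which its call begins: read the wrist's pose just before it. calibration takes no time and is no camera call.
- r.finish_job(): hands the job in, once; it reports no verdict.
The state is a dict: "time_s": time; "joints": joint angles; "joint_velocities": joint speeds; "effort": joint torques, N m; "tcp_pos": TCP position; "ee_rot": TCP orientation; "wrist_force": force on the tool from outside, world axes, zero at the start; "moment": the same for the moment, N m; "gripper_width": opening from 0.0 (shut) to 1.0 (fully open).
Only numpy, scipy, OpenCV 4.12 (cv2) and the standard library are available. Lean on these libraries where they do the work, as an engineer would, in place of code of your own. Each camera call takes 0.05 s, during which the arm holds its last target.

## Working session

There is one attempt and no reset: what is moved stays moved. The work goes in short steps, Python scripts to look and compute and a tool call to move; the robot and the scene stay as the last step left them, time stands still between calls to the robot, and variables do not carry over. Pictures are saved under pics/ and viewed, and the job is handed in when it is done.

Besides the shell and the picture viewer there is one more tool, called after "Call:" as name(argument=value, ...) on one line, values as JSON. move_arm: Moves the arm, as the interface text tells. Its arguments: {"type":"object","properties":{"increments":{"type":"array","items":{"type":"number"}}},"required":["increments"]}

```bash
mkdir -p pics
cat > h.py <<'E'
import numpy as np, cv2
from station import r
def cam(name,s=None):
    c=r.calibration(name); K=np.array([[c['fx'],0,c['cx']],[0,c['fy'],c['cy']],[0,0,1.]]);D=np.array(c['D'],float)
    if 'rvec' in c:
        R=cv2.Rodrigues(np.array(c['rvec'],float))[0]; t=np.array(c['tvec'],float).ravel()
    else:
        s=s or r.sense(); T=np.eye(4);T[:3,:3]=s['ee_rot'];T[:3,3]=s['tcp_pos']
        W=np.linalg.inv(T@np.array(c['tool_from_camera'])); R=W[:3,:3];t=W[:3,3]
    return K,D,R,t
def ray(C,uv):
    K,D,R,t=C; p=cv2.undistortPoints(np.array(uv,float).reshape(-1,1,2),K,D).reshape(-1,2)
    d=np.c_[p,np.ones(len(p))]@R; return -R.T@t,d/np.linalg.norm(d,axis=1)[:,None]
def onz(C,uv,z):
    o,d=ray(C,uv); return o+d*((z-o[2])/d[:,2])[:,None]
def proj(C,P):
    K,D,R,t=C; return cv2.projectPoints(np.array(P,float).reshape(-1,1,3),cv2.Rodrigues(R)[0],t,K,D)[0].reshape(-1,2)
def save(n,im): cv2.imwrite('pics/'+n+'.png',cv2.cvtColor(im,cv2.COLOR_RGB2BGR))
E
python3 - <<'E'
from h import *
np.set_printoptions(precision=4,suppress=True)
s=r.sense();print(s)
for n in('scene','top','wrist'):
    im=r.capture(n);np.save('pics/'+n+'0.npy',im);save(n+'0',im);C=cam(n,s);print(n,-C[2].T@C[3],C[2][2],C[0][0,0])
E
```

```text
{'time_s': 0.0, 'joints': array([-60.0125,  22.0925,   0.3807,  -0.0289, -68.4123, -14.8175]), 'joint_velocities': array([-0.0043, -0.0105,  0.0046,  0.0852,  0.0574,  0.025 ]), 'effort': array([  0.0006, -39.0667,  18.7402,   4.2196,   0.0109,  -0.0002]), 'tcp_pos': array([ 0.1634, -0.6027,  0.2294]), 'ee_rot': array([[-0.0007, -0.2615,  0.9652],
       [ 0.0021,  0.9652,  0.2615],
       [-1.    ,  0.0022, -0.0001]]), 'wrist_force': array([-0.0668, -0.26  , -0.2826]), 'moment': array([-0.0223,  0.0193, -0.0011]), 'gripper_width': 0.9964475668877147}
scene [ 1.1616 -0.1478  0.7745] [-0.655   0.2848 -0.6999] 381.60631361867394
top [0.4948 0.1102 1.2451] [ 0.079   0.0019 -0.9969] 449.77084953544306
wrist [ 0.1001 -0.6198  0.3844] [ 0.2334  0.0661 -0.9701] 365.4423340023796
```

View pics/scene0.png

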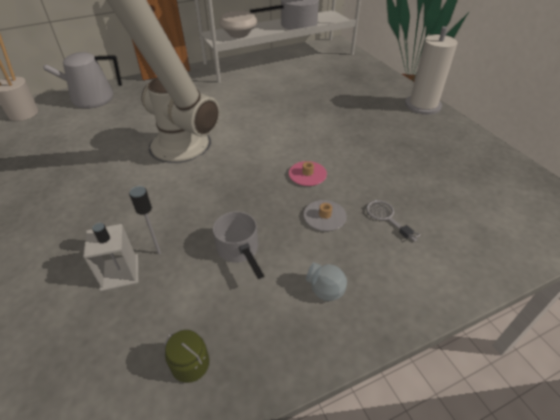

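View pics/top0.png

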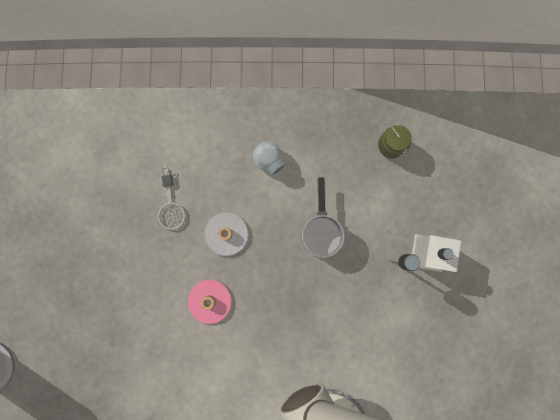

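View pics/wrist0.png

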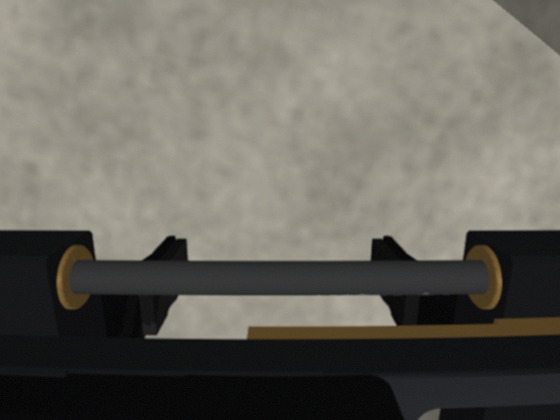

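Run:
```python
from h import *
np.set_printoptions(precision=4,suppress=True)
im=np.load('pics/scene0.npy');a=cv2.resize(im[170:300,70:200],(780,600)[:1]*1+(600,),interpolation=cv2.INTER_CUBIC);save('c1',cv2.convertScaleAbs(a,alpha=1.6))
im=np.load('pics/top0.npy');a=cv2.resize(im[190:310,180:480],(800,320),interpolation=cv2.INTER_CUBIC);b=cv2.resize(im[220:300,380:480],(800,280)[:1]+(280,),interpolation=cv2.INTER_CUBIC)
b=cv2.resize(im[225:300,385:475],(336,280),interpolation=cv2.INTER_CUBIC);b=cv2.copyMakeBorder(b,0,0,0,464,0)
save('c2',cv2.convertScaleAbs(np.vstack([a,b]),alpha=1.4))
T=cam('top');S=cam('scene')
for n,uv,z in [('lid',(225,234),.042),('pot',(322,235),.075),('head stand',(446,254),.165),('head2',(410,262),.165),('jar',(395,140),.095),('pig',(266,155),.07),('sieve',(172,216),0),('pink',(208,302),.042)]:
    print(n,onz(T,uv,z))
for n,uv,z in [('lid',(325,210),.042),('pot',(235,230),.075),('head stand',(100,230),.165),('head2',(140,192),.165),('foot2',(155,254),0)]:
    print(n,onz(S,uv,z))
```

```text
lid [[0.5297 0.2801 0.042 ]]
pot [[0.5285 0.023  0.075 ]]
head stand [[ 0.4822 -0.2706  0.165 ]]
head2 [[ 0.4626 -0.1824  0.165 ]]
jar [[ 0.7774 -0.1661  0.095 ]]
pig [[0.7392 0.1716 0.07  ]]
sieve [[0.5796 0.4356 0.    ]]
pink [[0.3486 0.3223 0.042 ]]
lid [[0.5424 0.2732 0.042 ]]
pot [[0.538  0.0174 0.075 ]]
head stand [[ 0.4945 -0.2721  0.165 ]]
head2 [[ 0.4059 -0.1696  0.165 ]]
foot2 [[ 0.4631 -0.1832  0.    ]]
```

View pics/c1.png

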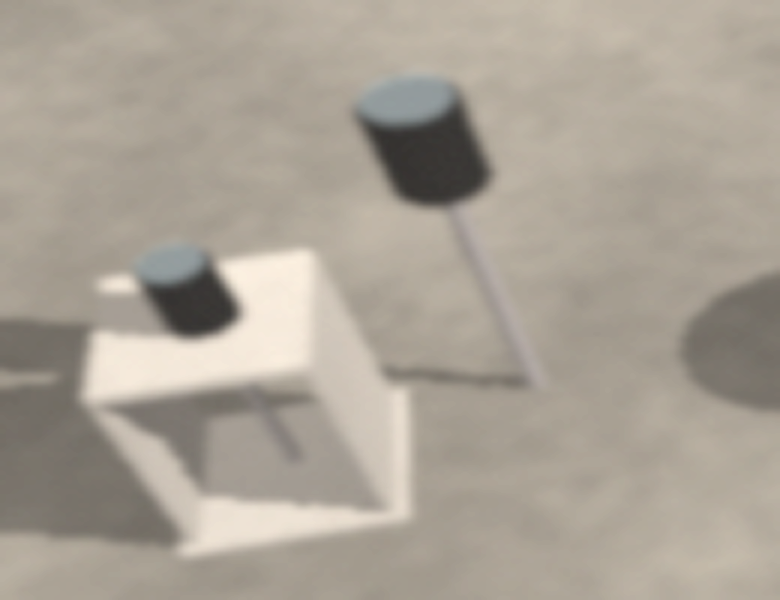

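View pics/c2.png

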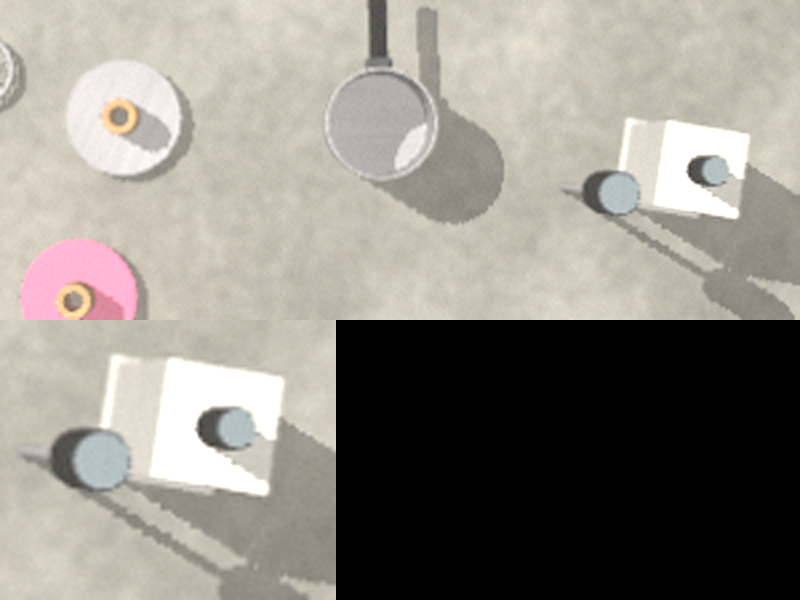

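Run:
```python
from h import *
np.set_printoptions(precision=4,suppress=True)
def tri(a,b):
    (o1,d1),(o2,d2)=a,b; d1=d1[0];d2=d2[0]
    A=np.c_[d1,-d2]; x=np.linalg.lstsq(A,o2-o1,rcond=None)[0]; p=o1+d1*x[0];q=o2+d2*x[1]; return (p+q)/2,np.linalg.norm(p-q)
T=cam('top');S=cam('scene')
C={}
for n in('top','scene'):
    im=np.load(f'pics/{n}0.npy');hsv=cv2.cvtColor(im,cv2.COLOR_RGB2HSV)
    org=cv2.inRange(hsv,(8,90,90),(25,255,255)); 
    gl=cv2.inRange(hsv,(90,45,70),(115,255,200))
    for nm,m in(('org',org),('glass',gl)):
        k,lab,st,ce=cv2.connectedComponentsWithStats(m)
        for i in range(1,k):
            if st[i,4]>12 : print(n,nm,st[i],ce[i])
```

```text
top org [219 228  13  12  83] [225.0361 233.5181]
top org [201 296  14  14  90] [207.2333 302.4556]
scene org [147   0  16  27 152] [155.8816   8.5724]
scene org [  0  35  15  45 133] [ 6.5113 57.8045]
scene org [173  45  15  19 158] [181.3228  52.5443]
scene org [137  55  12  25 110] [142.6     69.7364]
scene org [ 0 60 11 25 69] [ 4.4348 72.1304]
scene org [303 162  11  13 121] [307.5455 168.0661]
scene org [320 203  12  15 147] [325.3061 210.2041]
```

Run:
```python
from h import *
np.set_printoptions(precision=4,suppress=True)
def tri(a,b):
    (o1,d1),(o2,d2)=a,b; d1=d1[0];d2=d2[0]
    A=np.c_[d1,-d2]; x=np.linalg.lstsq(A,o2-o1,rcond=None)[0]; p=o1+d1*x[0];q=o2+d2*x[1]; return (p+q)/2,np.linalg.norm(p-q)
T=cam('top');S=cam('scene')
for n,a,b in [('probe',(448.5,254.2),(98.7,227.4)),('probe2',(412,262.8),(138.3,192.1)),('foot2',(390.4,259.8),(159.7,253.4))]:
    print(n,tri(ray(T,a),ray(S,b)))
print('probe z165',onz(T,(448.5,254.2),.165),onz(S,(98.7,227.4),.165))
print('lid',onz(T,(225,233.5),.042))
im=np.load('pics/top0.npy')
g=cv2.cvtColor(im,cv2.COLOR_RGB2GRAY)
# diameter test probe vs probe2 : pixels
for x0,y0 in((448,254),(412,263)):
    print(im[y0,x0-10:x0+11].tolist())
# pot/lid circles
for nm,(cx,cy),rr in(('pot',(322,235),(17,24)),('lid',(227,235),(18,25))):
    c=cv2.HoughCircles(cv2.resize(cv2.GaussianBlur(g,(3,3),0)[cy-40:cy+40,cx-40:cx+40],None,fx=4,fy=4,interpolation=cv2.INTER_CUBIC),cv2.HOUGH_GRADIENT,1,20,param1=80,param2=15,minRadius=60,maxRadius=110)
    print(nm,[(v[0]/4+cx-40-.4,v[1]/4+cy-40-.4,v[2]/4) for v in c[0][:4]] if c is not None else None)
for z,uv in((.075,(322.5,236.5)),(.012,(226.7,234.5))): print(onz(T,uv,z), onz(T,(uv[0]+20,uv[1]),z)-onz(T,uv,z))
a=onz(T,[(322,184),(322,212)],.06);print('handle',a)
```

```text
probe (array([ 0.4819, -0.2759,  0.1628]), np.float64(0.0031599006500866006))
probe2 (array([ 0.4625, -0.1728,  0.2123]), np.float64(0.0028713566142127517))
foot2 (array([ 0.4636, -0.1723, -0.0026]), np.float64(0.0013968184272910682))
probe z165 [[ 0.4818 -0.2768  0.165 ]] [[ 0.4852 -0.2738  0.165 ]]
lid [[0.531  0.2802 0.042 ]]
[[64, 63, 62], [60, 60, 56], [63, 59, 57], [62, 62, 59], [68, 65, 64], [100, 104, 106], [131, 139, 140], [130, 137, 140], [129, 139, 140], [128, 137, 138], [128, 137, 139], [129, 139, 139], [128, 139, 138], [129, 138, 138], [129, 137, 138], [164, 164, 160], [196, 192, 184], [203, 199, 189], [204, 198, 189], [203, 198, 187], [186, 183, 173]]
[[60, 58, 55], [56, 56, 52], [85, 88, 86], [120, 126, 128], [133, 138, 143], [131, 139, 141], [132, 140, 141], [129, 137, 138], [132, 140, 141], [132, 141, 142], [130, 138, 138], [126, 135, 138], [129, 139, 139], [126, 137, 137], [130, 138, 141], [130, 140, 140], [128, 139, 138], [117, 124, 121], [150, 149, 140], [165, 161, 153], [165, 161, 154]]
pot None
lid [(np.float32(227.475), np.float32(233.725), np.float32(19.675))]
[[0.5246 0.0217 0.075 ]] [[ 0.0004 -0.0521  0.    ]]
[[0.5292 0.2797 0.012 ]] [[ 0.0005 -0.055   0.    ]]
handle [[0.6643 0.0223 0.06  ]
 [0.5897 0.0221 0.06  ]]
```

Call:
move_arm(increments=[0,0,0,-0.03,0.695,0.505,0.087,0,0,0,-0.03,0.695,0.505,0.087,0,0,0,-0.03,0.695,0.505,0.087,0,0,0,-0.03,0.695,0.505,0.087,0,0,0,-0.03,0.695,0.505,0.087,0,0,0,-0.03,0.695,0.505,0.087,0,0,0,-0.03,0.695,0.505,0.087,0,0,0,-0.03,0.695,0.505,0.087,0,0,0,-0.03,0.695,0.505,0.087,0,0,0,-0.03,0.695,0.505,0.087,0,0,0,-0.03,0.695,0.505,0.087,0,0,0,-0.03,0.695,0.505,0.087])

```text
time_s: 1.15
tcp_pos: [0.3411, -0.1343, 0.2483]
ee_rot: [[0.001, -0.262, 0.965], [0.0, 0.965, 0.262], [-1.0, -0.0, 0.001]]
wrist_force: [1.9, -0.6, -0.7]
gripper_width: 1.001
```

Call:
move_arm(increments=[0,0,0,-0.01,0.285,0.21,0.087,0,0,0,-0.01,0.285,0.21,0.087,0,0,0,-0.01,0.285,0.21,0.087,0,0,0,-0.01,0.285,0.21,0.087,0,0,0,-0.01,0.285,0.21,0.087,0,0,0,-0.01,0.285,0.21,0.087,0,0,0,-0.01,0.285,0.21,0.087,0,0,0,-0.01,0.285,0.21,0.087,0,0,0,-0.01,0.285,0.21,0.087,0,0,0,-0.01,0.285,0.21,0.087,0,0,0,-0.01,0.285,0.21,0.087,0,0,0,-0.01,0.285,0.21,0.087])

```text
time_s: 2.15
tcp_pos: [0.4688, 0.1933, 0.2575]
ee_rot: [[-0.001, -0.262, 0.965], [-0.001, 0.965, 0.262], [-1.0, -0.0, -0.001]]
wrist_force: [0.2, 0.6, -0.8]
gripper_width: 1.003
```

Run:
```python
from h import *
s=r.sense();im=r.capture('wrist');save('w1',im);np.save('pics/w1.npy',im);np.save('pics/w1s.npy',s,allow_pickle=True);print(s['tcp_pos'],s['ee_rot'])
```

```text
[0.46879073 0.19325079 0.25753622] [[-1.25178210e-03 -2.61583912e-01  9.65179926e-01]
 [-7.85804621e-04  9.65180642e-01  2.61583087e-01]
 [-9.99998908e-01 -4.30997822e-04 -1.41374969e-03]]
```

View pics/w1.png

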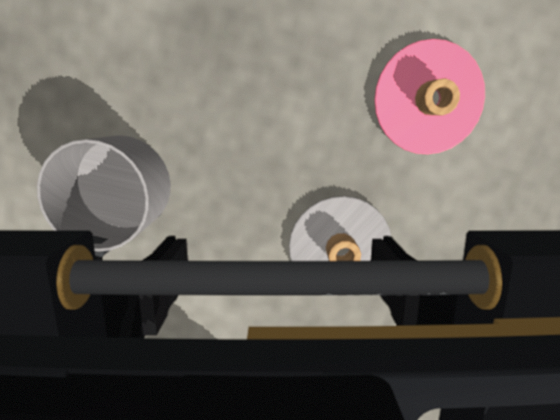

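Run:
```python
from h import *
np.set_printoptions(precision=4,suppress=True)
s=np.load('pics/w1s.npy',allow_pickle=True).item();C=cam('wrist',s)
P=[onz(C,p,.075)[0] for p in((39,185),(93,141),(147,200),(60,152),(130,155))]
A=np.array(P)[:,:2];x=np.linalg.lstsq(np.c_[2*A,np.ones(5)],(A**2).sum(1),rcond=None)[0];print('pot rim',x[:2],np.sqrt(x[2]+x[0]**2+x[1]**2))
print('knob',onz(C,(344.5,251.5),.042))
print('pink',onz(C,(442.5,97),.042))
```

```text
pot rim [0.5234 0.0248] 0.05294929405717649
knob [[0.525  0.2825 0.042 ]]
pink [[0.3453 0.3279 0.042 ]]
```

Call:
move_arm(increments=[0,0,0,0,-0.026,0.1,0.087,0,0,0,0,-0.026,0.1,0.087,0,0,0,0,-0.026,0.1,0.087,0,0,0,0,-0.026,0.1,0.087,0,0,0,0,-0.026,0.1,0.087,0,0,0,0,-0.026,0.1,0.087])

```text
time_s: 2.7
tcp_pos: [0.5719, 0.1938, 0.2581]
ee_rot: [[-0.001, -0.261, 0.965], [-0.0, 0.965, 0.261], [-1.0, 0.0, -0.001]]
wrist_force: [0.4, -0.3, -0.4]
gripper_width: 0.997
```

Run:
```python
from h import *
s=r.sense();im=r.capture('wrist');save('w2',im);np.save('pics/w2.npy',im);np.save('pics/w2s.npy',s,allow_pickle=True);print(s['tcp_pos'],s['joint_velocities'])
```

```text
[0.57187868 0.19381624 0.25810615] [ 0.85160525 -1.01150698 -0.43263692  0.17565839  0.09693432  0.10170005]
```

View pics/w2.png

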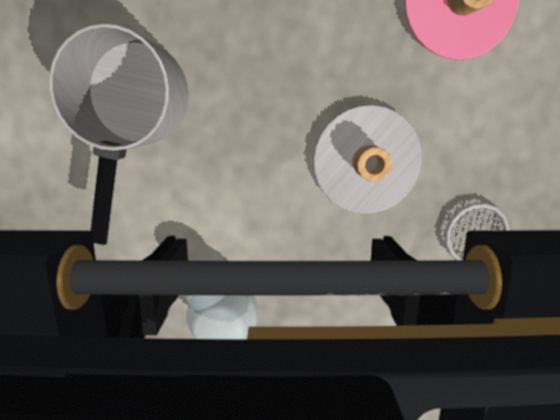

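```bash
cat >> h.py <<'E'
def circ(A):
    A=np.array(A)[:,:2];x=np.linalg.lstsq(np.c_[2*A,np.ones(len(A))],(A**2).sum(1),rcond=None)[0];return x[:2],np.sqrt(x[2]+x[0]**2+x[1]**2)
def orange(im,C,z,lo=(8,90,90),hi=(25,255,255),amin=60,box=None):
    hsv=cv2.cvtColor(im,cv2.COLOR_RGB2HSV);m=cv2.inRange(hsv,lo,hi)
    cs,_=cv2.findContours(m,cv2.RETR_EXTERNAL,cv2.CHAIN_APPROX_NONE)
    for c in cs:
        if cv2.contourArea(c)>amin:
            p=c.reshape(-1,2); print('blob',cv2.boundingRect(c),circ(onz(C,p,z)))
E
python3 - <<'E'
from h import *
np.set_printoptions(precision=4,suppress=True)
s=np.load('pics/w2s.npy',allow_pickle=True).item();C=cam('wrist',s);im=np.load('pics/w2.npy')
orange(im,C,.042)
g=cv2.GaussianBlur(cv2.cvtColor(im,cv2.COLOR_RGB2GRAY),(3,3),0).astype(float)
# pot rim: radial brightest; lid plate: radial steepest edge
def radial(c,z,r0,r1,mode):
    out=[]
    for th in np.linspace(0,2*np.pi,120,endpoint=False):
        rr=np.linspace(r0,r1,60);P=np.c_[c[0]+rr*np.cos(th),c[1]+rr*np.sin(th),np.full(60,z)]
        uv=proj(C,P).astype(np.float32);
        if uv.min()<2 or uv[:,1].max()>235 : continue
        v=cv2.remap(g.astype(np.float32),uv[:,0].reshape(1,-1),uv[:,1].reshape(1,-1),cv2.INTER_LINEAR)[0]
        i=np.argmax(v) if mode=='max' else np.argmax(np.abs(np.gradient(v)))
        out.append(P[i])
    out=np.array(out)
    for _ in range(4):
        c,R=circ(out);e=np.abs(np.hypot(*(out[:,:2]-c).T)-R);out=out[e<max(.0012,2*np.median(e))]
    return c,R,len(out)
print('pot',radial((.5235,.0235),.075,.046,.061,'max'))
print('lid',radial((.528,.281),.012,.052,.068,'g'))
E
```

```text
blob (486, 248, 16, 61) (array([0.6334, 0.4233]), np.float64(0.04579641111767481))
blob (57, 248, 16, 60) (array([0.7393, 0.0284]), np.float64(0.04645207342513203))
blob (353, 146, 38, 35) (array([0.5292, 0.2816]), np.float64(0.01797028516527543))
blob (448, 0, 43, 15) (array([0.3581, 0.322 ]), np.float64(0.01392950592215588))
pot (array([0.5251, 0.0231]), np.float64(0.05339281019122187), 120)
lid (array([0.5301, 0.2848]), np.float64(0.059431171089020046), 119)
```

Call:
move_arm(increments=[0,0,0,0.1,0.081,0.037,0.087,0,0,0,0.1,0.081,0.037,0.087,0,0,0,0.1,0.081,0.037,0.087,0,0,0,0.1,0.081,0.037,0.087,0,0,0,0.1,0.081,0.037,0.087,0,0,0,0.1,0.081,0.037,0.087])

```text
time_s: 3.25
tcp_pos: [0.5868, 0.2827, 0.159]
ee_rot: [[0.001, -0.263, 0.965], [-0.0, 0.965, 0.263], [-1.0, -0.001, 0.0]]
wrist_force: [0.6, 0.1, 0.9]
gripper_width: 1.002
```

Run:
```python
from h import *
s=r.sense();im=r.capture('wrist');save('w3',im);np.save('pics/w3.npy',im);np.save('pics/w3s.npy',s,allow_pickle=True);print(s['tcp_pos'])
orange(im,cam('wrist',s),.042)
```

```text
[0.58680219 0.28274542 0.15895208]
blob (488, 250, 14, 58) (array([0.61510204, 0.44665695]), np.float64(0.03346196002421499))
blob (57, 250, 13, 58) (array([0.69387554, 0.15725901]), np.float64(0.033999798681106225))
blob (277, 106, 48, 49) (array([0.5298311 , 0.28400943]), np.float64(0.016914354413582154))
```

View pics/w3.png

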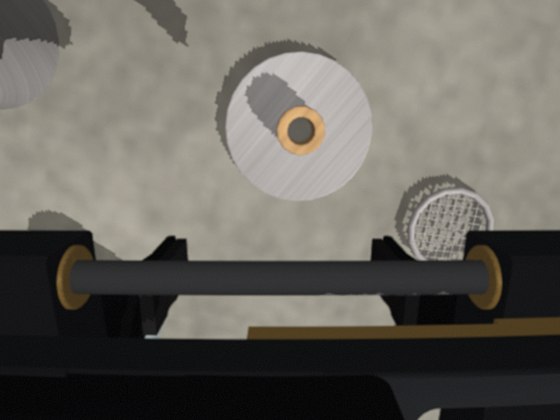

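Call:
move_arm(increments=[0,0,0,0.03,0.016,-0.054,0.087,0,0,0,0.03,0.016,-0.054,0.087,0,0,0,0.06,0.016,-0.054,0.087,0,0,0,0.09,0.016,-0.054,0.087,0,0,0,0.11,0.016,-0.054,0.087,0,0,0,0.11,0.016,-0.054,0.087,0,0,0,0.11,0.016,-0.054,0.087])

```text
time_s: 3.88
tcp_pos: [0.5316, 0.2836, 0.0496]
ee_rot: [[0.002, -0.261, 0.965], [0.001, 0.965, 0.261], [-1.0, 0.0, 0.002]]
wrist_force: [-0.0, -1.2, 0.1]
gripper_width: 1.001
```

Run:
```python
from h import *
s=r.sense();im=r.capture('wrist');save('w4',im);print(s['tcp_pos'],s['wrist_force'])
```

```text
[0.53161951 0.28363993 0.04960605] [-0.00894267 -1.24628006  0.09793988]
```

View pics/w4.png

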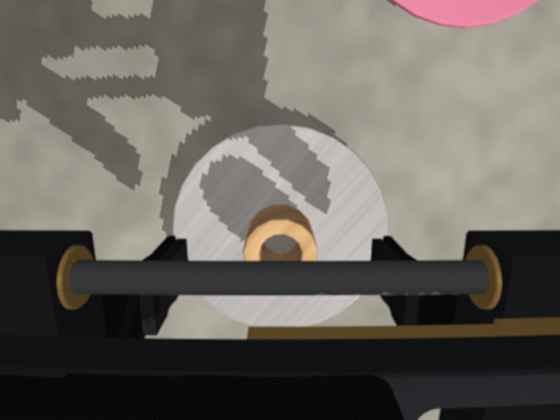

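Call:
move_arm(increments=[0,0,0,0.014,0,-0.001,0.087,0,0,0,0.026,0,-0.001,0.087,0,0,0,0.026,0,-0.001,0.087,0,0,0,0.026,0,-0.001,0.087])

```text
time_s: 4.27
tcp_pos: [0.531, 0.2843, 0.0239]
ee_rot: [[0.002, -0.262, 0.965], [0.002, 0.965, 0.262], [-1.0, 0.001, 0.003]]
wrist_force: [0.2, 0.5, 0.4]
gripper_width: 1.0
```

Call:
move_arm(increments=[0,0,0,0,0,0,0.02,0,0,0,0,0,0,0.02,0,0,0,0,0,0,0.02,0,0,0,0,0,0,0.02,0,0,0,0,0,0,0.02,0,0,0,0,0,0,0.02,0,0,0,0,0,0,0.02,0,0,0,0,0,0,0.02])

```text
time_s: 4.93
tcp_pos: [0.5299, 0.2838, 0.022]
ee_rot: [[-0.0, -0.262, 0.965], [-0.0, 0.965, 0.262], [-1.0, -0.0, -0.0]]
wrist_force: [-0.2, -0.1, 1.4]
gripper_width: 0.48
```

Call:
move_arm(increments=[0,0,0,0,0,0,0.02,0,0,0,0,0,0,0.02,0,0,0,0,0,0,0.02,0,0,0,0,0,0,0.02])

```text
time_s: 5.27
tcp_pos: [0.5299, 0.2838, 0.0219]
ee_rot: [[-0.0, -0.262, 0.965], [-0.0, 0.965, 0.262], [-1.0, -0.0, -0.0]]
wrist_force: [-0.3, 0.5, -0.4]
gripper_width: 0.399
```

Call:
move_arm(increments=[0,0,0,-0.01,0,0,0.02,0,0,0,-0.025,0,0,0.02,0,0,0,-0.045,0,0,0.02,0,0,0,-0.065,0,0,0.02,0,0,0,-0.085,0,0,0.02,0,0,0,-0.1,0,0,0.02,0,0,0,-0.11,0,0,0.02,0,0,0,-0.11,0,0,0.02])

```text
time_s: 5.93
tcp_pos: [0.531, 0.2847, 0.1349]
ee_rot: [[0.004, -0.262, 0.965], [0.003, 0.965, 0.262], [-1.0, 0.002, 0.005]]
wrist_force: [0.1, 0.5, -1.1]
gripper_width: 0.398
```

Run:
```python
from h import *
s=r.sense();im=r.capture('wrist');save('w5',im);np.save('pics/w5.npy',im);np.save('pics/w5s.npy',s,allow_pickle=True);print(s['tcp_pos'],s['wrist_force'],s['moment'],s['gripper_width'])
```

```text
[0.530979   0.28467657 0.13488627] [ 0.14254785  0.51967743 -1.08707991] [ 0.03278341 -0.03125424  0.03175131] 0.3981549543619731
```

View pics/w5.png

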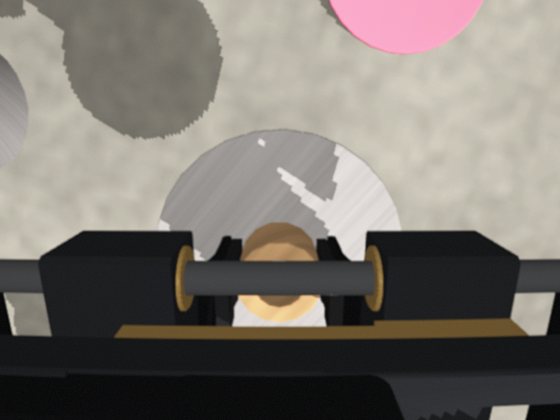

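Call:
move_arm(increments=[0,0,0,0,-0.01,-0.003,0.02,0,0,0,0,-0.035,-0.01,0.02,0,0,0,0,-0.065,-0.019,0.02,0,0,0,0,-0.1,-0.03,0.02,0,0,0,0,-0.135,-0.04,0.02,0,0,0,0,-0.17,-0.05,0.02,0,0,0,0,-0.205,-0.06,0.02,0,0,0,0,-0.23,-0.068,0.02,0,0,0,0,-0.245,-0.072,0.02,0,0,0,0,-0.251,-0.074,0.02,0,0,0,0,-0.251,-0.074,0.02,0,0,0,0,-0.251,-0.074,0.02])

```text
time_s: 6.98
tcp_pos: [0.5238, 0.0221, 0.1313]
ee_rot: [[-0.001, -0.261, 0.965], [-0.0, 0.965, 0.261], [-1.0, 0.0, -0.001]]
wrist_force: [0.0, -0.3, -1.3]
gripper_width: 0.397
```

Run:
```python
from h import *
np.set_printoptions(precision=4,suppress=True)
s=r.sense();im=r.capture('wrist');save('w6',im);t=r.capture('top');sc=r.capture('scene');print(s['tcp_pos'],s['wrist_force'],s['moment'],s['gripper_width'])
a=cv2.resize(t[180:290,270:420],(400,293),interpolation=cv2.INTER_CUBIC);b=cv2.resize(sc[170:290,170:320],(400,293),interpolation=cv2.INTER_CUBIC)
save('w6b',np.hstack([a,b]))
C=cam('wrist',s);z=s['tcp_pos'][2]+.012-.0219
g=cv2.GaussianBlur(cv2.cvtColor(im,cv2.COLOR_RGB2GRAY),(3,3),0).astype(np.float32)
c0=s['tcp_pos'][:2];out=[]
for th in np.linspace(0,2*np.pi,240,endpoint=False):
    rr=np.linspace(.053,.067,50);P=np.c_[c0[0]+rr*np.cos(th),c0[1]+rr*np.sin(th),np.full(50,z)];uv=proj(C,P).astype(np.float32)
    if uv[:,1].max()>228: continue
    v=cv2.remap(g,uv[:,0].reshape(1,-1),uv[:,1].reshape(1,-1),cv2.INTER_LINEAR)[0];out.append(P[np.argmax(np.abs(np.gradient(v)))])
out=np.array(out)
for _ in range(4):
    c,R=circ(out);e=np.abs(np.hypot(*(out[:,:2]-c).T)-R);out=out[e<max(.001,2*np.median(e))]
print('plate',c,R,len(out),'off',c-c0)
# known radius fit
from scipy.optimize import least_squares
q=least_squares(lambda p:np.hypot(out[:,0]-p[0],out[:,1]-p[1])-.06,c0,loss='soft_l1',f_scale=.0005);print('fixedR',q.x-c0)
```

```text
[0.5238 0.0221 0.1313] [ 0.0296 -0.2502 -1.3391] [ 0.0319  0.0437 -0.0125] 0.3972596188771214
plate [0.5239 0.0225] 0.05939727809337988 89 off [0.0001 0.0005]
fixedR [0.0009 0.0006]
```

View pics/w6.png

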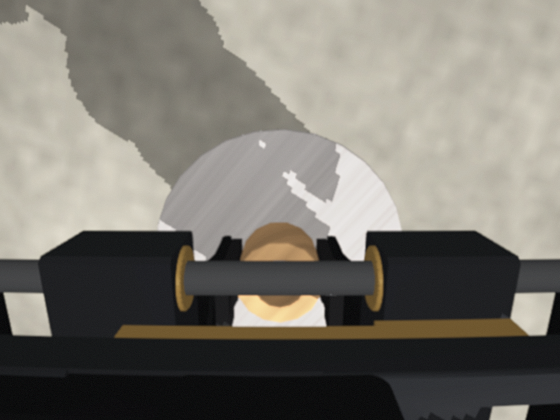

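View pics/w6b.png

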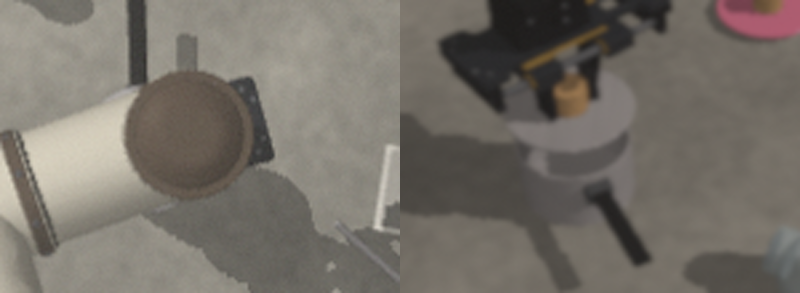

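Call:
move_arm(increments=[0,0,0,0.012,0,0.001,0.02,0,0,0,0.024,0,0.001,0.02,0,0,0,0.03,0,0.001,0.02,0,0,0,0.035,0,0.001,0.02,0,0,0,0.039,0,0.001,0.02,0,0,0,0.039,0,0.001,0.02,0,0,0,0.039,0,0.001,0.02])

```text
time_s: 7.72
tcp_pos: [0.5254, 0.0227, 0.0931]
ee_rot: [[0.0, -0.262, 0.965], [-0.0, 0.965, 0.262], [-1.0, -0.0, 0.0]]
wrist_force: [0.0, 0.2, -1.4]
gripper_width: 0.401
```

Run:
```python
from h import *
np.set_printoptions(precision=4,suppress=True)
s=r.sense();print(s['tcp_pos'],s['wrist_force'],s['moment'],s['gripper_width'])
```

```text
[0.5254 0.0227 0.0931] [ 0.0311  0.2471 -1.4004] [ 0.009  -0.0643  0.013 ] 0.4012569421126748
```

Call:
move_arm(increments=[0,0,0,0.001,0,0,0.02,0,0,0,0.002,0,0,0.02,0,0,0,0.003,0,0,0.02,0,0,0,0.0035,0,0,0.02,0,0,0,0.004,0,0,0.02,0,0,0,0.004,0,0,0.02])

```text
time_s: 8.22
tcp_pos: [0.5251, 0.0225, 0.089]
ee_rot: [[-0.0, -0.262, 0.965], [0.0, 0.965, 0.262], [-1.0, 0.0, -0.0]]
wrist_force: [0.1, 0.1, -1.7]
gripper_width: 0.395
```

Not yet touching; creep down.

Call:
move_arm(increments=[0,0,0,0.0005,0,0,0.02,0,0,0,0.001,0,0,0.02,0,0,0,0.001,0,0,0.02,0,0,0,0.001,0,0,0.02])

```text
time_s: 8.55
tcp_pos: [0.5252, 0.0225, 0.0889]
ee_rot: [[0.0, -0.262, 0.965], [-0.0, 0.965, 0.262], [-1.0, -0.0, 0.0]]
wrist_force: [-2.8, 0.3, 5.9]
gripper_width: 0.396
```

Call:
move_arm(increments=[0,0,0,-0.0005,0,0,0.02,0,0,0,-0.0005,0,0,0.07,0,0,0,-0.0005,0,0,0.07,0,0,0,-0.0005,0,0,0.07,0,0,0,-0.0005,0,0,0.07,0,0,0,-0.0005,0,0,0.07,0,0,0,-0.0005,0,0,0.07])

```text
time_s: 9.13
tcp_pos: [0.5253, 0.0225, 0.0884]
ee_rot: [[0.0, -0.262, 0.965], [0.0, 0.965, 0.262], [-1.0, 0.0, 0.0]]
wrist_force: [-0.3, -0.1, -0.1]
gripper_width: 0.75
```

Call:
move_arm(increments=[0,0,0,-0.02,0,0,0.087,0,0,0,-0.05,0,0,0.087,0,0,0,-0.08,0,0,0.087,0,0,0,-0.11,0,0.02,0.087,0,0,0,-0.14,0,0.05,0.087,0,0,0,-0.16,0,0.07,0.087,0,0,0,-0.16,0,0.07,0.087,0,0,0,-0.16,0,0.07,0.087,0,0,0,-0.16,0,0.07,0.087])

```text
time_s: 9.88
tcp_pos: [0.5916, 0.0407, 0.2471]
ee_rot: [[-0.003, -0.261, 0.965], [-0.0, 0.965, 0.261], [-1.0, 0.001, -0.003]]
wrist_force: [-0.6, 0.6, -0.8]
gripper_width: 0.998
```

Run:
```python
from h import *
s=r.sense();im=r.capture('wrist');save('w7',im);np.save('pics/w7.npy',im);np.save('pics/w7s.npy',s,allow_pickle=True);sc=r.capture('scene');np.save('pics/s7.npy',sc)
print(s['tcp_pos']);orange(im,cam('wrist',s),.109);
a=cv2.resize(im[0:240,150:430],(400,343));b=cv2.resize(sc[180:290,170:300],(400,343),interpolation=cv2.INTER_CUBIC);save('w7b',np.hstack([a,b]))
```

```text
[0.59158041 0.04069225 0.24708551]
blob (486, 248, 16, 60) (array([0.62649394, 0.21790462]), np.float64(0.03653160089531794))
blob (57, 248, 15, 60) (array([ 0.71021937, -0.09269575]), np.float64(0.037091509544814175))
blob (256, 89, 45, 45) (array([0.52512069, 0.02301161]), np.float64(0.016828548334240686))
```

View pics/w7b.png

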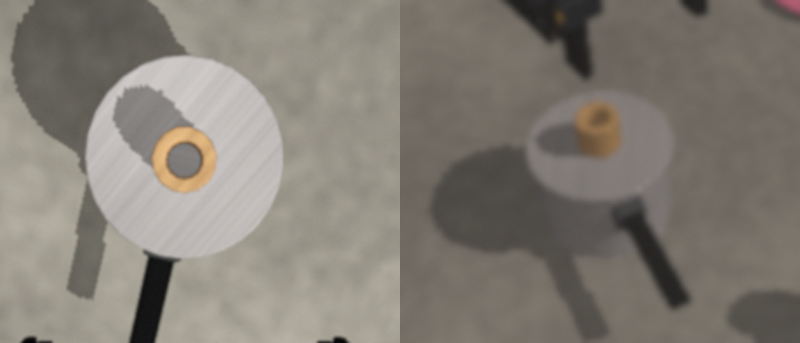

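Call:
move_arm(increments=[0,0,0,-0.04,0,0,0.087,-15,0,0,-0.063,-0.04,-0.03,0.087,-75,0,0,-0.063,-0.218,-0.172,0.087,-75,0,0,-0.063,-0.218,-0.172,0.087,-75,0,0,-0.063,-0.218,-0.172,0.087,-75,0,0,-0.063,-0.218,-0.172,0.087,-75,0,0,-0.063,-0.218,-0.172,0.087,-75,0,0,-0.063,-0.218,-0.172,0.087,-75,0,0,-0.063,-0.218,-0.172,0.087,-75,0,0,-0.063,-0.218,-0.172,0.087,-75,0,0,-0.063,-0.218,-0.172,0.087,-75,0,0,-0.063,-0.218,-0.172,0.087])

```text
time_s: 10.98
tcp_pos: [0.4824, -0.2149, 0.3105]
ee_rot: [[-0.002, -1.0, -0.008], [0.0, -0.008, 1.0], [-1.0, 0.002, 0.0]]
wrist_force: [0.7, -0.2, 0.0]
gripper_width: 0.999
```

Call:
move_arm(increments=[0,0,0,0,0,0,0.087,0,0,0,0,0,0,0.087])

```text
time_s: 11.15
tcp_pos: [0.483, -0.2145, 0.3108]
ee_rot: [[-0.002, -1.0, -0.0], [0.0, -0.0, 1.0], [-1.0, 0.002, 0.0]]
wrist_force: [-0.3, 0.9, -0.4]
gripper_width: 1.001
```

Run:
```python
from h import *
s=r.sense();im=r.capture('wrist');save('w8',im);np.save('pics/w8.npy',im);np.save('pics/w8s.npy',s,allow_pickle=True)
print(s['tcp_pos'],s['ee_rot'])
```

```text
[ 0.48298946 -0.21449609  0.31081907] [[-1.54184035e-03 -9.99998789e-01 -2.11390514e-04]
 [ 2.99750373e-04 -2.11852924e-04  9.99999933e-01]
 [-9.99998766e-01  1.54177688e-03  3.00076654e-04]]
```

View pics/w8.png

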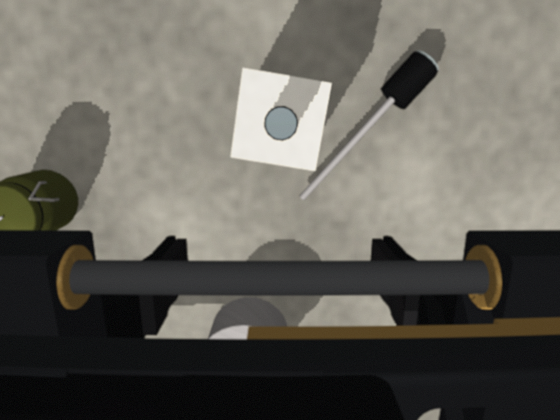

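Run:
```python
from h import *
s=np.load('pics/w8s.npy',allow_pickle=True).item();im=np.load('pics/w8.npy');C=cam('wrist',s)
print(im[123,281],cv2.cvtColor(im[123:124,281:282],cv2.COLOR_RGB2HSV))
d=np.abs(im.astype(int)-im[123,281]).sum(2);m=((d<45)*255).astype(np.uint8);m[:80]=0;m[170:]=0;m[:,:250]=0;m[:,320:]=0
cs,_=cv2.findContours(m,cv2.RETR_EXTERNAL,cv2.CHAIN_APPROX_NONE)
for c in cs:
    if cv2.contourArea(c)>200: print(cv2.boundingRect(c),circ(onz(C,c.reshape(-1,2),.165)),cv2.fitEllipse(c))
# stand top corners
print(onz(C,[(243,68),(331,82),(317,170),(231,157)],.125),onz(C,[(243,68),(331,82),(317,170),(231,157)],.125).mean(0))
t=r.capture('top');save('t8',t)
a=cv2.resize(t[200:320,360:500],(700,600),interpolation=cv2.INTER_CUBIC);save('t8c',a)
a=cv2.resize(im[50:200,190:370],(720,600),interpolation=cv2.INTER_CUBIC);save('w8c',a)
```

```text
[141 154 154] [[[ 90  22 154]]]
(267, 108, 29, 30) (array([ 0.4813341 , -0.27336504]), np.float64(0.011399075843551754)) ((280.735595703125, 122.71833801269531), (28.15463638305664, 29.09943199157715), 0.1585817039012909)
(274, 80, 46, 43) (array([ 0.46744881, -0.29333082]), np.float64(0.013688726035062916)) ((296.7346496582031, 98.14928436279297), (29.24674415588379, 47.746517181396484), 41.8436279296875)
[[ 0.51446564 -0.32022173  0.125     ]
 [ 0.43622402 -0.30831233  0.125     ]
 [ 0.44697749 -0.22910747  0.125     ]
 [ 0.52738394 -0.24140307  0.125     ]] [ 0.48126277 -0.27476115  0.125     ]
```

View pics/t8.png

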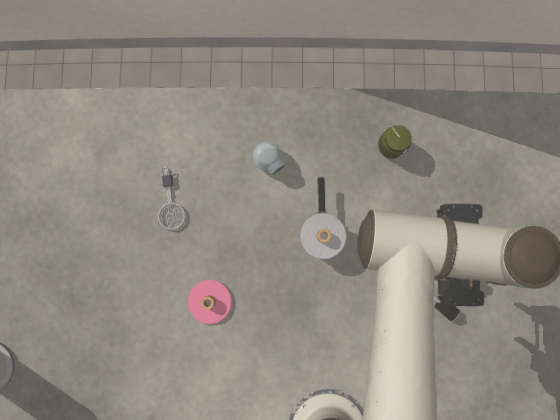

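View pics/w8c.png

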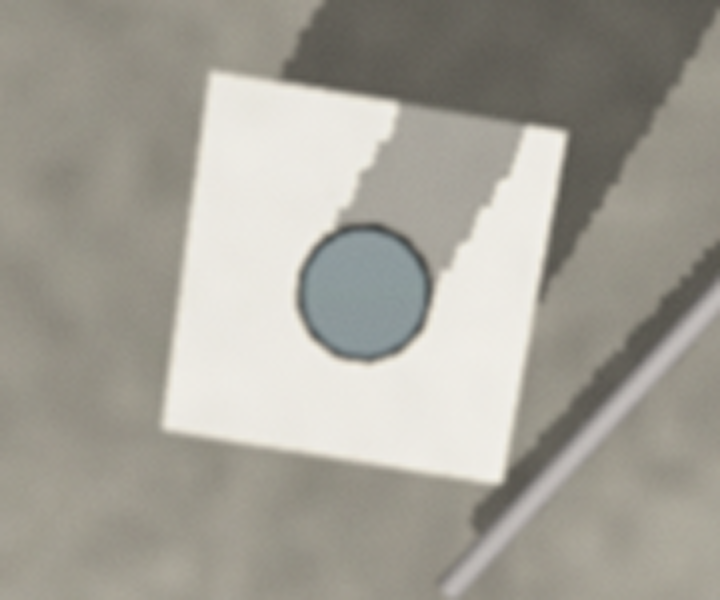

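Call:
move_arm(increments=[0,0,0,0,0.0017,-0.04,0.087,0,0,0,0.03,0.0017,-0.0595,0.087,0,0,0,0.06,0.0017,-0.0595,0.087,0,0,0,0.09,0.0017,-0.0595,0.087,0,0,0,0.12,0.0017,-0.0595,0.087,0,0,0,0.12,0.0017,-0.0595,0.087,0,0,0,0.12,0.0017,-0.0595,0.087,0,0,0,0.12,0.0017,-0.0595,0.087])

```text
time_s: 11.92
tcp_pos: [0.4835, -0.2746, 0.1934]
ee_rot: [[0.003, -1.0, -0.003], [-0.002, -0.003, 1.0], [-1.0, -0.003, -0.002]]
wrist_force: [1.0, -0.1, 0.5]
gripper_width: 1.002
```

Run:
```python
from h import *
s=r.sense();im=r.capture('wrist');save('w9',im);print(s['tcp_pos'],s['wrist_force']); print(proj(cam('wrist',s),[[.4813,-.274,.165]]))
```

```text
[ 0.48348467 -0.27456772  0.19338105] [ 0.98941561 -0.08264987  0.50918233]
[[283.40189065 242.62327773]]
```

View pics/w9.png

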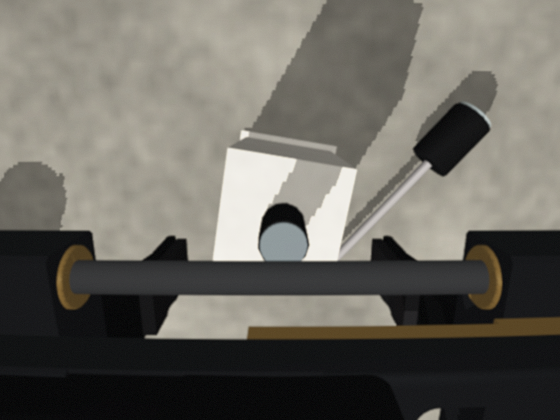

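Call:
move_arm(increments=[0,0,0,0.02,0.002,0.0005,0.087,0,0,0,0.04,0.002,0.0005,0.087,0,0,0,0.05,0.002,0.0005,0.087,0,0,0,0.054,0.002,0.0005,0.087,0,0,0,0.054,0.002,0.0005,0.087,0,0,0,0.054,0.002,0.0005,0.087,0,0,0,0.054,0.002,0.0005,0.087])

```text
time_s: 12.55
tcp_pos: [0.4813, -0.2739, 0.1389]
ee_rot: [[0.003, -1.0, -0.003], [-0.001, -0.003, 1.0], [-1.0, -0.003, -0.001]]
wrist_force: [0.6, -0.9, 0.9]
gripper_width: 1.002
```

Call:
move_arm(increments=[0,0,0,0,0,0,0.01,0,0,0,0,0,0,0.01,0,0,0,0,0,0,0.01,0,0,0,0,0,0,0.01,0,0,0,0,0,0,0.01,0,0,0,0,0,0,0.01,0,0,0,0,0,0,0.01,0,0,0,0,0,0,0.01,0,0,0,0,0,0,0.01,0,0,0,0,0,0,0.01,0,0,0,0,0,0,0.01,0,0,0,0,0,0,0.01])

```text
time_s: 13.55
tcp_pos: [0.4804, -0.2736, 0.1375]
ee_rot: [[0.0, -1.0, -0.003], [-0.0, -0.003, 1.0], [-1.0, -0.0, -0.0]]
wrist_force: [1.1, -0.3, 1.1]
gripper_width: 0.309
```

Call:
move_arm(increments=[0,0,0,-0.004,0,0,0.01,0,0,0,-0.012,0,0,0.01,0,0,0,-0.025,0,0,0.01,0,0,0,-0.04,0,0,0.01,0,0,0,-0.058,0,0,0.01,0,0,0,-0.076,0,0,0.01,0,0,0,-0.094,0,0,0.01,0,0,0,-0.112,0,0,0.01,0,0,0,-0.13,0,0,0.01,0,0,0,-0.144,0,0,0.01,0,0,0,-0.155,0,0,0.01,0,0,0,-0.16,0,0,0.01])

```text
time_s: 14.55
tcp_pos: [0.4807, -0.2739, 0.3001]
ee_rot: [[0.004, -1.0, -0.003], [-0.001, -0.003, 1.0], [-1.0, -0.004, -0.001]]
wrist_force: [0.3, 0.5, -0.9]
gripper_width: 0.313
```

Run:
```python
from h import *
s=r.sense();im=r.capture('wrist');save('w10',im);sc=r.capture('scene');np.save('pics/s10.npy',sc);print(s['tcp_pos'],s['wrist_force'],s['gripper_width'])
save('s10',cv2.resize(sc[100:310,40:320],(800,600),interpolation=cv2.INTER_CUBIC))
```

```text
[ 0.48068759 -0.27386373  0.30009762] [ 0.27767023  0.47070412 -0.86110155] 0.3132673989251404
```

View pics/w10.png

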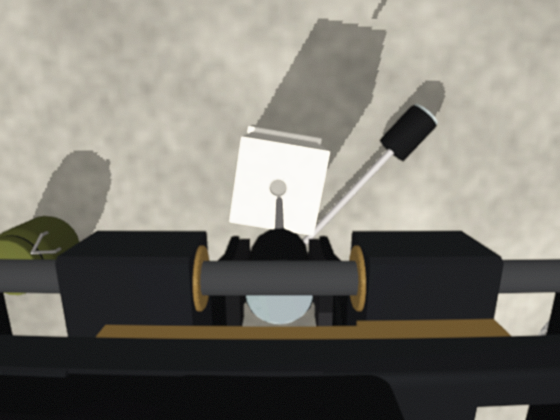

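View pics/s10.png

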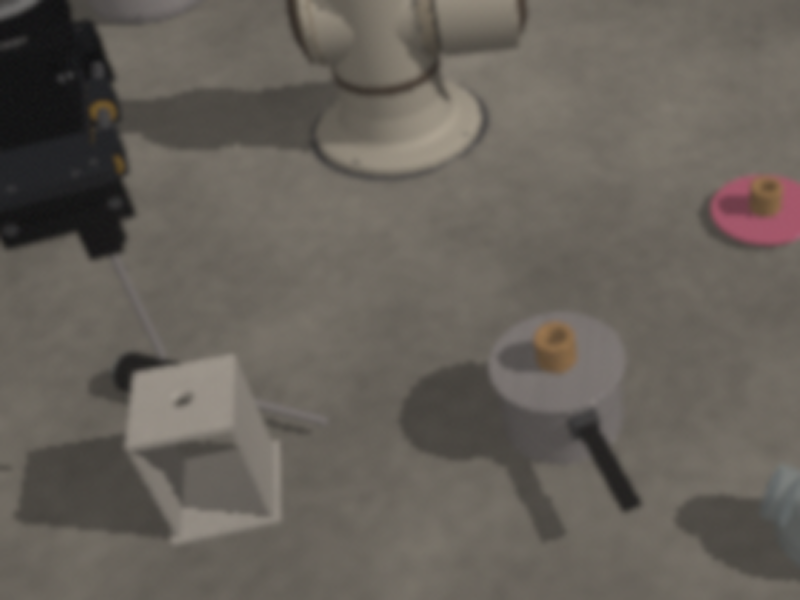

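Run:
```python
from h import *
s=r.sense();p=np.array(s['tcp_pos']);print(p)
R=np.array(s['ee_rot'])
for nm in('scene','wrist'):
    C=cam(nm,s)
    for P in (p+[0,0,-.1275],p+R[:,0]*.1275, p+R[:,0]*.03): print(nm,proj(C,[P]))
im=cv2.imread('pics/w10.png');a=cv2.resize(im[170:240,240:320],(480,420),interpolation=cv2.INTER_CUBIC)
sc=np.load('pics/s10.npy')[180:250,60:120,::-1];b=cv2.resize(sc,(300,350),interpolation=cv2.INTER_CUBIC);b=cv2.copyMakeBorder(b,0,70,0,0,0)
cv2.imwrite('pics/c10.png',np.hstack([a,cv2.convertScaleAbs(b,alpha=1.7)]))
```

```text
[ 0.48050944 -0.27368202  0.2987844 ]
scene [[ 97.59814723 224.0114816 ]]
scene [[ 97.57789359 224.11189603]]
scene [[ 81.45900116 190.91241305]]
wrist [[279.40308325 199.36853338]]
wrist [[279.02673376 199.27770359]]
wrist [[279.14893813 240.48711931]]
```

View pics/c10.png

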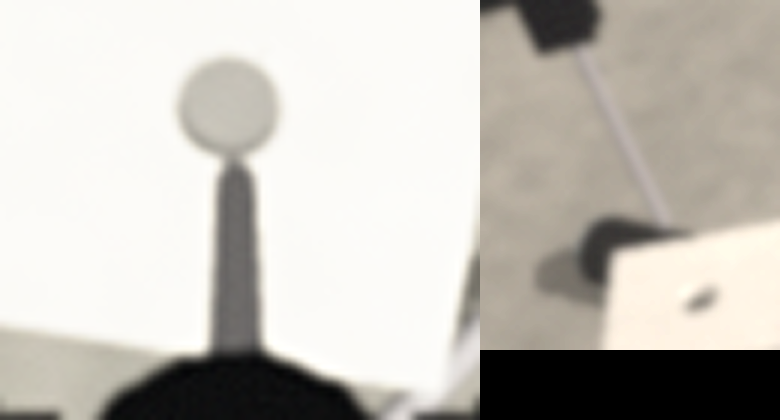

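Call:
move_arm(increments=[0,0,0,0,-0.0015,0.01,0.01,0,0,0,0,-0.0045,0.03,0.01,0,0,0,0,-0.009,0.06,0.01,0,0,0,0,-0.014,0.095,0.01,0,0,0,0,-0.02,0.13,0.01,0,0,0,0,-0.0255,0.165,0.01,0,0,0,0,-0.031,0.2,0.01,0,0,0,0,-0.036,0.235,0.01,0,0,0,0,-0.041,0.265,0.01,0,0,0,0,-0.044,0.285,0.01,0,0,0,0,-0.0455,0.2966,0.01,0,0,0,0,-0.0455,0.2966,0.01])

```text
time_s: 15.65
tcp_pos: [0.5245, 0.0253, 0.2964]
ee_rot: [[-0.002, -1.0, -0.006], [-0.0, -0.006, 1.0], [-1.0, 0.002, -0.0]]
wrist_force: [-0.4, -1.3, -1.6]
gripper_width: 0.313
```

Call:
move_arm(increments=[0,0,0,0.01,0,0,0.01,0,0,0,0.025,0,0,0.01,0,0,0,0.038,0,0,0.01,0,0,0,0.042,0,0,0.01,0,0,0,0.042,0,0,0.01,0,0,0,0.042,0,0,0.01])

```text
time_s: 16.15
tcp_pos: [0.5249, 0.0222, 0.2555]
ee_rot: [[-0.0, -1.0, -0.002], [-0.001, -0.002, 1.0], [-1.0, 0.0, -0.001]]
wrist_force: [-0.6, -1.3, -0.6]
gripper_width: 0.312
```

Run:
```python
from h import *
s=r.sense();im=r.capture('wrist');save('w11',im);np.save('pics/w11.npy',im);sc=r.capture('scene');t=r.capture('top');np.save('pics/s11.npy',sc);print(s['tcp_pos'],s['ee_rot'],s['wrist_force'],s['gripper_width'])
p=np.array(s['tcp_pos']);R=np.array(s['ee_rot'])
for n in('wrist','scene'): print(n,proj(cam(n,s),[p+R[:,0]*.1275,[.5251,.023,.109]]))
a=cv2.resize(im[130:250,200:360],(400,300),interpolation=cv2.INTER_CUBIC);b=cv2.resize(sc[170:250,190:297],(400,300),interpolation=cv2.INTER_CUBIC);save('c11',np.hstack([a,cv2.convertScaleAbs(b,alpha=1.5)]))
```

```text
[0.52487922 0.02222374 0.25549239] [[-1.96443772e-04 -9.99998221e-01 -1.87584181e-03]
 [-5.63693884e-04 -1.87573082e-03  9.99998082e-01]
 [-9.99999822e-01  1.97500796e-04 -5.63324405e-04]] [-0.62501171 -1.26368226 -0.57144217] 0.31165084067896237
wrist [[279.0260425  199.27668122]
 [278.71435732 195.18417267]]
scene [[233.12270538 210.88013012]
 [234.16079132 216.3538263 ]]
```

View pics/c11.png

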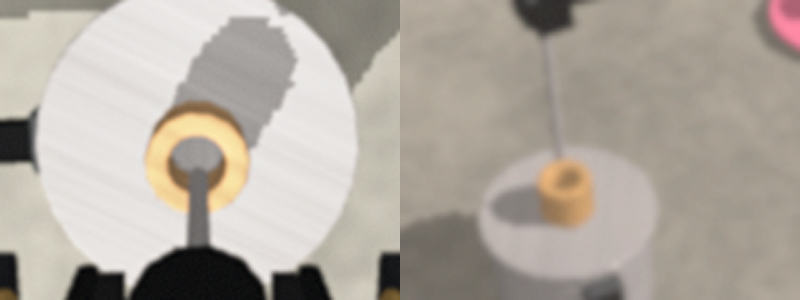

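Run:
```python
from h import *
np.set_printoptions(precision=4,suppress=True)
s=r.sense();im=np.load('pics/w11.npy');C=cam('wrist',s)
hsv=cv2.cvtColor(im,cv2.COLOR_RGB2HSV)
m=cv2.inRange(hsv,(8,60,170),(28,255,255));m[:,:240]=0;m[:,320:]=0;m[230:]=0
cs,_=cv2.findContours(m,cv2.RETR_LIST,cv2.CHAIN_APPROX_NONE)
for c in cs:
    if cv2.contourArea(c)>60: print(cv2.boundingRect(c),cv2.fitEllipse(c),circ(onz(C,c.reshape(-1,2),.109)))
g=im.astype(int).sum(2)
for v in range(190,212,2): print(v,g[v,268:292].tolist())
```

```text
(258, 175, 42, 40) ((278.459228515625, 194.45108032226562), (37.00769805908203, 38.55503845214844), 98.72383880615234) (array([0.526 , 0.0235]), np.float64(0.014978190835426166))
190 [509, 462, 453, 452, 458, 461, 450, 455, 463, 464, 473, 472, 467, 460, 468, 478, 479, 478, 467, 468, 507, 598, 647, 661]
192 [402, 406, 445, 458, 456, 457, 459, 451, 460, 466, 467, 466, 470, 467, 467, 476, 481, 477, 469, 448, 413, 451, 572, 635]
194 [295, 333, 389, 429, 448, 454, 458, 454, 456, 469, 469, 472, 471, 465, 468, 476, 485, 480, 463, 406, 336, 336, 473, 584]
196 [287, 291, 336, 382, 418, 446, 445, 445, 451, 434, 425, 428, 437, 452, 464, 474, 465, 440, 392, 340, 297, 326, 466, 579]
198 [297, 275, 289, 300, 325, 346, 365, 380, 369, 350, 330, 332, 334, 355, 381, 381, 359, 330, 306, 292, 291, 370, 510, 609]
200 [381, 299, 283, 288, 294, 294, 302, 312, 315, 318, 322, 323, 324, 320, 316, 310, 306, 295, 288, 285, 339, 462, 579, 630]
202 [519, 398, 317, 290, 291, 304, 310, 317, 323, 319, 324, 328, 319, 320, 323, 307, 300, 292, 291, 351, 471, 583, 629, 639]
204 [601, 560, 487, 404, 340, 309, 296, 306, 310, 321, 322, 328, 323, 319, 318, 302, 306, 346, 426, 520, 587, 623, 633, 638]
206 [605, 602, 591, 575, 543, 494, 439, 367, 322, 317, 322, 324, 326, 319, 334, 391, 469, 538, 577, 606, 610, 618, 621, 621]
208 [601, 599, 598, 598, 600, 599, 564, 464, 352, 315, 323, 325, 322, 324, 375, 488, 579, 607, 613, 610, 605, 606, 603, 603]
210 [618, 607, 600, 599, 600, 595, 572, 466, 345, 317, 321, 326, 320, 318, 378, 519, 609, 633, 634, 632, 620, 616, 606, 596]
```

Call:
move_arm(increments=[0,0,0,0,-0.0006,0.001,0.01,0,0,0,0,-0.0006,0.001,0.01,0,0,0,0.006,-0.0006,0.001,0.01,0,0,0,0.014,-0.0006,0.001,0.01,0,0,0,0.022,-0.0006,0.001,0.01,0,0,0,0.025,-0.0006,0.001,0.01,0,0,0,0.025,-0.0006,0.001,0.01])

```text
time_s: 16.88
tcp_pos: [0.5246, 0.024, 0.2289]
ee_rot: [[-0.003, -1.0, -0.003], [-0.001, -0.003, 1.0], [-1.0, 0.003, -0.001]]
wrist_force: [0.1, 0.7, -0.2]
gripper_width: 0.315
```

Run:
```python
from h import *
s=r.sense();im=r.capture('wrist');sc=r.capture('scene');print(s['tcp_pos'],s['wrist_force'],s['moment'])
a=cv2.resize(im[130:250,200:360],(400,300),interpolation=cv2.INTER_CUBIC);b=cv2.resize(sc[190:230,210:263],(400,300),interpolation=cv2.INTER_CUBIC);save('c12',np.hstack([a,cv2.convertScaleAbs(b,alpha=1.5)]))
```

```text
[0.52463923 0.02395586 0.22886736] [ 0.0542782   0.67985714 -0.22657302] [ 0.01954807  0.09139122 -0.03174431]
```

View pics/c12.png

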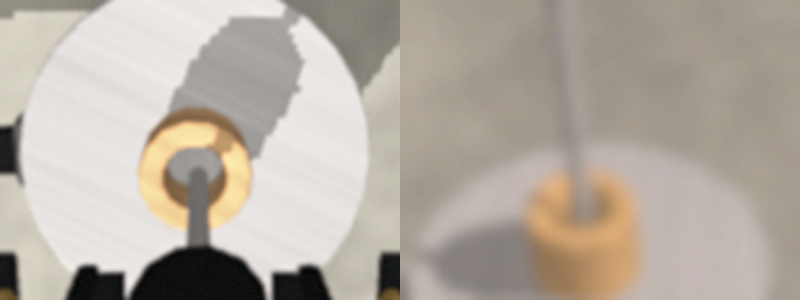

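Call:
move_arm(increments=[0,0,0,0.0,-0.001,0,0.01,0,0,0,0.008,-0.001,0,0.01,0,0,0,0.018,-0.001,0,0.01,0,0,0,0.028,-0.001,0,0.01,0,0,0,0.038,-0.001,0,0.01,0,0,0,0.048,-0.001,0,0.01,0,0,0,0.058,-0.001,0,0.01,0,0,0,0.066,-0.001,0,0.01,0,0,0,0.07,-0.001,0,0.01,0,0,0,0.07,-0.001,0,0.01,0,0,0,0.07,-0.001,0,0.01,0,0,0,0.07,-0.001,0,0.01])

```text
time_s: 17.98
tcp_pos: [0.527, 0.0242, 0.161]
ee_rot: [[0.001, -1.0, -0.003], [0.0, -0.003, 1.0], [-1.0, -0.001, 0.0]]
wrist_force: [-0.2, -1.3, -0.7]
gripper_width: 0.313
```

Run:
```python
from h import *
for k in range(4):
    s=r.sense();im=r.capture('wrist');print(s['tcp_pos'],s['wrist_force'])
sc=r.capture('scene');save('c13s',sc);save('w13',im);t=r.capture('top');save('t13',t)
print(s['ee_rot'])
a=cv2.resize(im[130:250,200:360],(400,300),interpolation=cv2.INTER_CUBIC);b=cv2.resize(sc[170:230,200:280],(400,300),interpolation=cv2.INTER_CUBIC);save('c13',np.hstack([a,cv2.convertScaleAbs(b,alpha=1.5)]))
```

```text
[0.52695264 0.02422772 0.16103043] [-0.18281989 -1.25548766 -0.65059342]
[0.52695236 0.02426106 0.16112899] [-0.40733773 -0.36192608 -0.89049811]
[0.52689132 0.02423577 0.1611105 ] [-0.51776331  0.3722209  -1.1142235 ]
[0.52679975 0.02422611 0.16105761] [ 0.9828545  -0.13106091 -0.48299019]
[[ 1.18147256e-03 -9.99994578e-01 -3.07388505e-03]
 [ 3.51380913e-04 -3.07347186e-03  9.99995215e-01]
 [-9.99999240e-01 -1.18254701e-03  3.47747785e-04]]
```

View pics/c13.png

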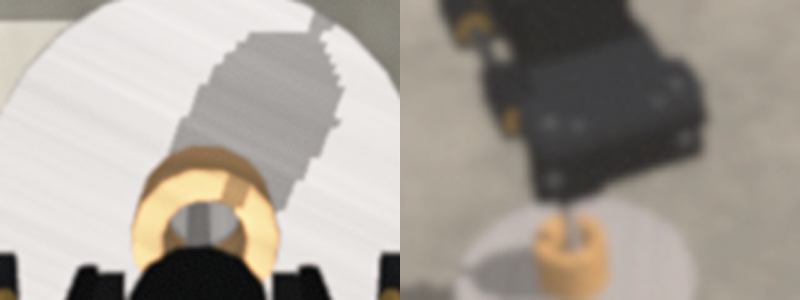

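View pics/c13s.png

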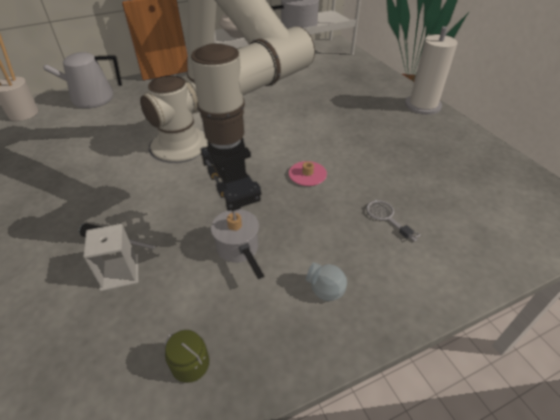

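Call:
move_arm(increments=[0,0,0,0.001,0.001,-0.0005,0.01,0,0,0,0.0025,0.0017,-0.001,0.01,0,0,0,0.0035,0.0017,-0.001,0.01,0,0,0,0.0035,0.0017,-0.001,0.01,0,0,0,0.0035,0.0017,-0.001,0.01,0,0,0,0.0035,0.0017,-0.001,0.01,0,0,0,0.0035,0.0017,-0.001,0.01])

```text
time_s: 18.87
tcp_pos: [0.5249, 0.0231, 0.157]
ee_rot: [[0.0, -1.0, -0.003], [0.0, -0.003, 1.0], [-1.0, -0.0, 0.0]]
wrist_force: [-0.5, 0.2, -1.9]
gripper_width: 0.313
```

Run:
```python
from h import *
np.set_printoptions(precision=4,suppress=True)
for k in range(3):
    s=r.sense();im=r.capture('wrist');print(s['tcp_pos'],s['wrist_force'])
sc=r.capture('scene');t=r.capture('top');print(s['ee_rot'],s['gripper_width'])
a=cv2.resize(im[160:240,230:337],(400,300),interpolation=cv2.INTER_CUBIC);b=cv2.resize(sc[190:260,200:293],(400,300),interpolation=cv2.INTER_CUBIC);save('c14',np.hstack([a,cv2.convertScaleAbs(b,alpha=1.5)]));save('t14',t)
orange(im,cam('wrist',s),.109)
```

```text
[0.5249 0.0231 0.157 ] [-0.5107  0.2331 -1.8877]
[0.5248 0.0231 0.1571] [-0.8279  0.322  -0.9283]
[0.5248 0.0232 0.157 ] [-0.5486 -0.6307 -0.3771]
[[ 0.0001 -1.     -0.003 ]
 [ 0.0001 -0.003   1.    ]
 [-1.     -0.0001  0.0001]] 0.3124383446597212
blob (97, 319, 413, 20) (array([0.5092, 0.1025]), np.float64(0.0771471989380953))
blob (350, 246, 16, 65) (array([0.4849, 0.0548]), np.float64(0.015708705784543416))
blob (193, 246, 15, 65) (array([0.5643, 0.055 ]), np.float64(0.016064015767752387))
blob (250, 192, 58, 52) (array([0.5251, 0.018 ]), np.float64(0.01392010301744615))
```

View pics/c14.png

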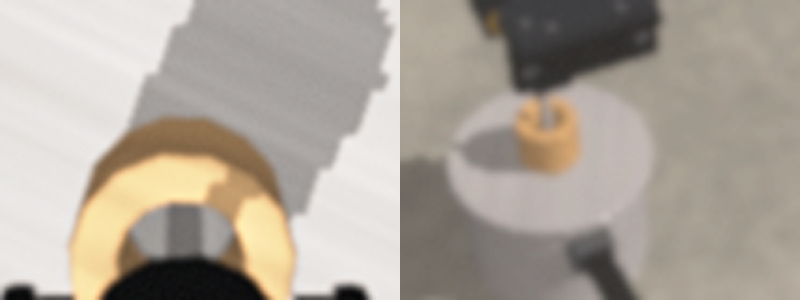

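View pics/t14.png

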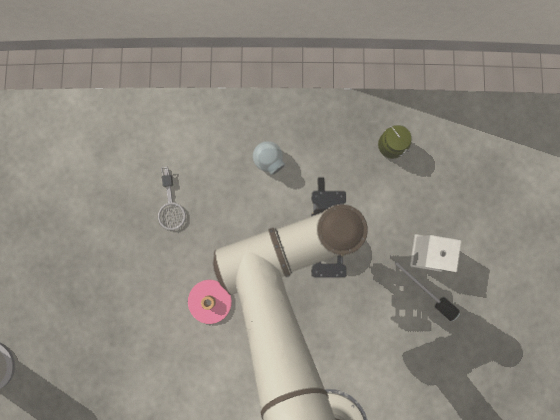

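```bash
python3 -c "
from h import *
print(r.finish_job())
s=r.sense();print(s['time_s'],s['tcp_pos'],s['wrist_force'],s['gripper_width'])"
```

```text
the job is handed in; nothing more can be done
None
the job is handed in; nothing more can be done
```

The lid is seated on the pot and released. The 28 mm probe from the stand is held upright through the knob hole, and I handed the job in at about 19 s of robot time.

**Lid:** I gripped it by the knob and lowered it onto the pot. It made contact with the TCP within 0.1 mm of the height expected for a fully seated lid, and the pictures afterwards showed it flat. Its hole was at about (0.525, 0.023).

**Probe:**
- **Height:** the TCP stands at (0.5248, 0.0232, 0.157), which puts the tip about 24.5 mm above the inner floor. This is worked out from the grasp height, because the tip cannot be seen inside the pot.
- **Centring:** the stem is within about 1 mm of the hole's centre by the measured positions. In the wrist view only left and right can be seen, and it is centred there. The tool is vertical.
- **Contact:** wrist forces stayed around 1–2 N while lowering, with no sign of touching the lid or pot.
- **Corrections:** I moved the probe sideways twice after the tip had entered the hole. It was about 1.8 mm off centre at most, inside the 7 mm clearance.

**Jar, salt pig and sieve:** they were in the same places in the last overhead picture.

**One thing I did not expect:** the larger look-alike probe, upright on its bare stem at the start, was lying on the counter by about 7 s, next to the stand. My only earlier pass came no nearer than about 12 cm to it, and I read no contact force. It probably toppled by itself, but I did not see it fall.

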